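# Hang the hook-tab bracket on the slotted upright

### The arm

A 6-joint arm with a two-finger parallel gripper is mounted at the origin on the work surface. World frame = base frame: x ahead of the robot, y to its left, z up, the work surface at z = 0. Lengths are in mm, angles in rad, forces in N, time in s.
With the tool pointing down it reaches from about 250 to 725 mm from the base axis. Payload 4 kg.
Tool frame: the origin (TCP) lies on the centre line of the jaws, within the pads' length; the fingertips stand 11 mm ahead of it and the grasp point (between the pads) lies 8 mm behind it; z points along the fingers, y is the line along which they close (so a half turn about z gives the same grasp; the last joint's range is limited). The gripper opens to 85 mm and grips with 20 to 120 N. Pads are 22 mm wide; open, the fingers measure 114 mm over their backs; the gripper's body (76 mm by 85 mm) begins 54 mm behind the grasp point. The pads swing forward as they close: fully open they stand 13 mm farther back than shut.
Start: joints at [1.116, 0.241, 0.005, 1.335, 0, 1.571], TCP at [219.639, 449.175, 242.306] pointing down, gripper open.
Joint ranges: [-2.72, 2.72], [-1.05, 1.87], [-1.09, 1.28], [-1.99, 2.15], [-1.42, 1.44], [-3.14, 3.14]. Speed limits (rad/s): [2.79, 2.79, 3.14, 3.14, 3.14, 3.14].

### API

Orientations are given as a rotation vector (axis times angle).
In Python, from rig import robot, eyes, job gives the robot as it stands.
- The arm moves only by the tool play_rows, never from a script. Its argument "moves" is a list that holds one entry, the list of rows, each a list of 7 numbers: the turn, a rotation vector about the tool's x, y, z in rad, then the shift along the tool's x, y, z in mm, then the finger opening in mm, from 0 to 85.4. A call has 1 to 20 rows; each row shifts and turns the commanded pose from where the row before left it, along the tool's axes as they then stand; what a row does not reach is not made up. A row lasts 1/8 s, in which the tool goes at most 62.5 mm and 10.7 degrees, less where a joint would pass 70% of its speed; a pose out of reach is approached as far as the arm can. A call with a gripper value outside its range is refused whole. The fingers move at their own pace and stop on an object; "squeeze" is the grip in N (left out, the last holds). Time passes only in rows, so rows that do not move let the fingers close. It gives the time, the measured TCP pose, the force, the opening and the grip force at its end, in the units of the state.
- robot.sense(): the state, without advancing time (a new reading comes with each control period).
- eyes.camera(name): name is "scene" or "top" or "wrist"; returns the picture (384x512x3 uint8, red, green, blue); there is no depth.
- eyes.camera_params(name): a dict with "fx", "fy", "cx", "cy" (pixels), "R" (3x3) and "t" (3): a world point X has camera coordinates R X + t; the wrist camera has in their place "mount" (4x4, takes a point from camera to tool coordinates, whose origin is the TCP and whose axes are the flange's). Camera axes: x right, y down, z forward; pixel columns grow to the right and rows downward; lengths in mm; the calibration is good to about 2 mm. A picture is of the moment at which its call begins: read the wrist's pose just before it. camera_params takes no time and is no camera call.
- job.close_job(): hands the job in; it is judged then, once.
Trained networks look in the newest picture that a camera, given by its name, has taken for a name from the list of things; names that differ only in an ending like _2 or _b are one class to them, and where a whole thing is asked for, a point or a joint stands for the part that bears it (a point fixed in the world has none). Each returns a list of dicts, best first, with "score" (0 to 1); they miss things now and then, are a little off and sometimes report something else, mostly with a low value. They report only what shows in the picture. A call takes as long as a camera call.
- eyes.find_in(camera, target): "box" ([centre column, centre row, width, height] in pixels, round what is visible of it).
The state is a dict: "time": time; "joint_pos": joint angles; "joint_velocities": joint speeds; "effort": joint torques, N m; "tool_pos": TCP position; "tcp_rot": TCP orientation; "ft_force": force on the tool from outside, world axes, zero at the start; "wrist_torque": the same for the moment, N m; "finger_gap": finger opening in mm; "finger_force": force on a finger pad.
Only numpy, scipy, OpenCV 4.12 (cv2) and the standard library are available. Lean on these libraries where they do the work, as an engineer would, in place of code of your own. Each camera call takes 0.05 s, during which the arm holds its last target. There are 200 camera calls.

### The job

Hang the steel bracket that has two hook tabs on the slotted upright: press its tabs into the top pair of slots and lower it until the hooks have dropped fully home behind the panel, then let go so that it hangs by itself. Leave the other, shorter bracket with the plain screw plate where it stands.

Things in the scene. Friction and masses are not known exactly. Their poses are not given: they have to be found in the camera images.
- bracket_mid (a point): Loose hook-tab bracket, standing the way up it will hang; sizes in mm. Point: middle of its steel bar, 22 above the table; grasp here across y. Bar 170 long (x), 28 wide, 44 tall; at its +x end a cross plate 60 wide, 80 tall, 6 thick, at -x an end stop 56 tall, all flush underneath. x points to the tabs, z up. Weighs 0.3 to 0.54 kg.
- bracket_tabs (a point): Same bracket and axes: point midway between its 2 tabs, on the plate's back, level with the necks' underside; 91 mm along +x and 38 above bracket_mid. Tabs at y = -22 and 22, 6 wide; necks 12 tall, ending in hooks that reach 17 below the necks and stick out 24 from the plate. Gap plate to hook 11 at the neck, 17 at the tip. It does not drop by its weight alone: press it down.
- top_slots (a point): Fixed upright: metal panel 100 mm wide, 6 thick, 270 tall, 3 rows of 2 slots 70 apart. Point: on its front face, midway between the top row's slots, at their lower edge, 200 above the table. x into the panel, y along its width, z up. Slots 30 wide, 50 tall, centred at y = -22 and 22, 30 free behind. When hung: bracket_tabs near this point, x axes alike, bracket drooping a few degrees.
- plain_mid (a point): Bystander to leave alone: middle of the other loose bracket, half-way up its bar, 22 mm above the table. Same make but shorter (bar 120 long, 28 wide, 44 tall); its cross plate at the +x end, 60 wide and 80 tall, has screw holes and no tabs.

How it is judged:
By the outcome, as a careful person would: the job done as asked, in the order asked, and still so for the second after the job is handed in, with the robot touching nothing.
It also fails if it takes over 48 s, if anything falls off the work surface, if the arm or the gripper's body presses on something with over 40 N, if the wrist force passes 120 N, or if a joint passes its speed limit or range.

## Working session

There is one attempt and no reset: what is moved stays moved. The work goes in short steps, Python scripts to look and compute and a tool call to move; the robot and the scene stay as the last step left them, time stands still between calls to the robot, and variables do not carry over. Pictures are saved under pics/ and viewed, at most 10 in all, crops included, and the job is handed in when it is done.

Besides the shell and the picture viewer there is one more tool, called after "Call:" by a JSON object that holds its "op" and its "data", one argument or row to a line. play_rows: Moves the arm, as the interface text tells. Its arguments: {"type":"object","properties":{"moves":{"type":"array"},"squeeze":{"type":"number"}},"required":["moves"]}

```bash
mkdir -p pics; ls; python3 - <<'E'
from rig import robot, eyes, job
import cv2,numpy as np
ims=[]
for c in ("scene","top"):
    im=eyes.camera(c); ims.append(im)
    cv2.imwrite(f"pics/{c}0.png",cv2.resize(im[:,:,::-1],(800,600)))
    p=eyes.camera_params(c); print(c,{k:np.round(v,3).tolist() for k,v in p.items()})
    for n in ("bracket_mid","bracket_tabs","top_slots","plain_mid"):
        print(n,[(np.round(d["box"]).tolist(),round(d["score"],2)) for d in eyes.find_in(c,n)[:3]])
print(eyes.camera_params("wrist"))
print(robot.sense())
E
```

```text
pics
scene {'fx': 372.681, 'fy': 372.681, 'cx': 260.131, 'cy': 193.803, 'R': [[0.695, 0.719, 0.008], [0.571, -0.545, -0.614], [-0.437, 0.431, -0.789]], 't': [-365.063, -230.425, 1169.388]}
bracket_mid [([172.0, 284.0, 72.0, 78.0], 0.93)]
bracket_tabs [([170.0, 283.0, 71.0, 84.0], 0.83)]
top_slots [([356.0, 164.0, 81.0, 118.0], 0.86)]
plain_mid [([258.0, 238.0, 51.0, 58.0], 0.84)]
top {'fx': 452.13, 'fy': 452.13, 'cx': 255.109, 'cy': 190.2, 'R': [[-0.025, -0.999, -0.045], [-0.996, 0.029, -0.087], [0.088, 0.043, -0.995]], 't': [18.726, 569.47, 965.038]}
bracket_mid [([386.0, 215.0, 41.0, 103.0], 0.57)]
bracket_tabs [([387.0, 213.0, 39.0, 99.0], 0.61)]
top_slots [([147.0, 160.0, 75.0, 78.0], 0.8)]
plain_mid [([283.0, 198.0, 32.0, 60.0], 0.9)]
{'fx': 290.48279538386726, 'fy': 290.48279538386726, 'cx': 260.2256460518145, 'cy': 190.59705290501384, 'mount': array([[-1.22709698e-03, -9.58395412e-01, -2.85441287e-01,
         7.31844890e+01],
       [ 9.99998880e-01, -9.31348032e-04, -1.17185543e-03,
        -1.57608379e-01],
       [ 8.57255689e-04, -2.85442405e-01,  9.58395481e-01,
        -1.30974834e+02],
       [ 0.00000000e+00,  0.00000000e+00,  0.00000000e+00,
         1.00000000e+00]])}
{'time': 0.5, 'joint_pos': array([ 1.11598275e+00,  2.40654953e-01,  4.90349595e-03,  1.33518099e+00,
       -1.32419281e-05,  1.57082428e+00]), 'joint_velocities': array([ 4.13275046e-04,  3.16387524e-05,  7.09445856e-04, -5.35601116e-04,
       -6.55791988e-04,  1.82816463e-03]), 'effort': array([ 3.24223174e-04, -3.71857917e+01,  2.52462441e+01,  2.74651808e-03,
        8.69564133e-05,  6.92515911e-06]), 'tool_pos': array([219.63376865, 449.13472098, 242.24208279]), 'tcp_rot': array([-7.08316612e-01, -3.06068296e+00,  2.13002049e-04]), 'ft_force': array([ 0.36533337,  0.05623625, -0.51952838]), 'wrist_torque': array([0.01299348, 0.03755569, 0.01438354]), 'finger_force': 0.0, 'finger_gap': 85.38574831659051}
```

View pics/scene0.png

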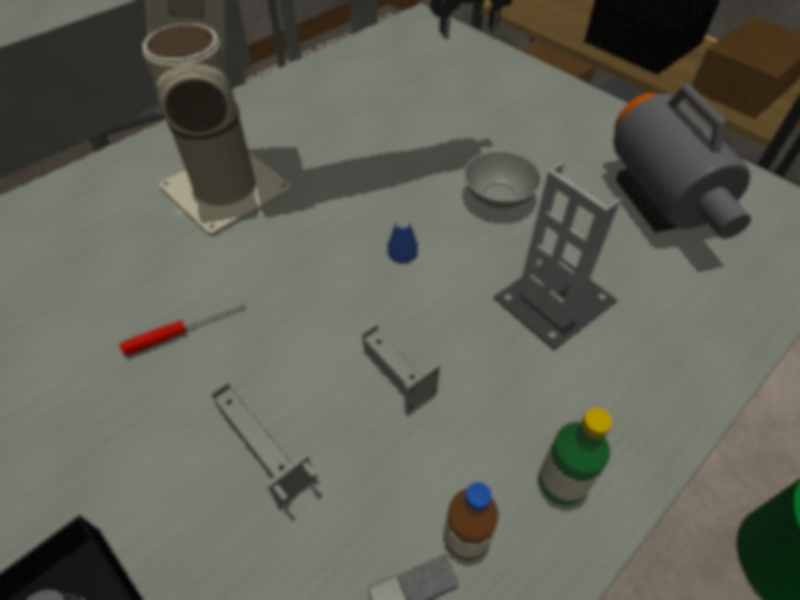

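View pics/top0.png

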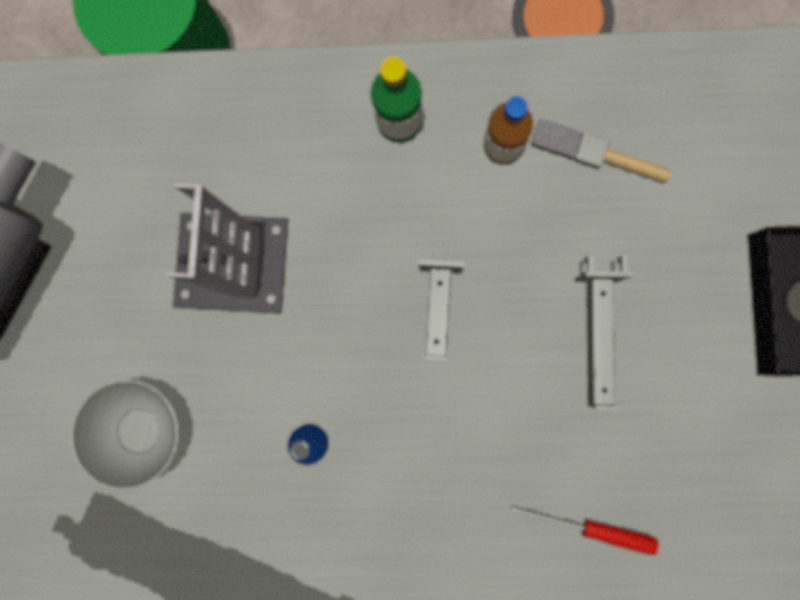

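The scene picture shows the tabbed bracket at about (265,445), the plain one at (400,365) and the upright at (565,255). In the top view, the bracket's bar runs (602,404)→(601,278), and the panel's top edge runs (199,187)→(193,275), with its front facing right (-y).

```bash
cat > h.py <<'E'
import numpy as np
from rig import eyes
from scipy.spatial.transform import Rotation as Ro
def cam(c,state=None):
    p=eyes.camera_params(c)
    if c=="wrist":
        T=np.eye(4);T[:3,:3]=Ro.from_rotvec(state["tcp_rot"]).as_matrix();T[:3,3]=state["tool_pos"]
        M=T@p["mount"];R=M[:3,:3].T;return p,R,-R@M[:3,3]
    return p,np.array(p["R"]),np.array(p["t"])
def ray(C,u,v,z):
    p,R,t=C;o=-R.T@t;d=R.T@np.array([(u-p["cx"])/p["fx"],(v-p["cy"])/p["fy"],1]);return o+d*(z-o[2])/d[2]
def proj(C,X):
    p,R,t=C;x=R@np.asarray(X,float)+t;return np.array([p["fx"]*x[0]/x[2]+p["cx"],p["fy"]*x[1]/x[2]+p["cy"]])
E
python3 - <<'E'
from h import *
import cv2
C=cam("top");s=1.5625
for n,u,v,z in [("bar-x",602,403,56),("bar+x",601,279,44),("plateL",582,274,80),("plateR",630,275,80),("panelA",199,187,270),("panelB",193,275,270),
 ("plain-",436,356,44),("plain+",441,270,44),("base1",180,213,3),("base2",288,218,3),("base3",281,311,3),("base4",173,306,3)]:
    print(n,np.round(ray(C,(u+.5)/s-.5,(v+.5)/s-.5,z),1))
C=cam("scene")
for n,u,v,z in [("panelA",617,208,270),("panelB",556,168,270),("plate1",270,487,80),("plate2",310,460,80),("bar-x",222,388,56)]:
    print(n,np.round(ray(C,(u+.5)/s-.5,(v+.5)/s-.5,z),1))
a=eyes.camera("top");b=eyes.camera("scene")
f=lambda im,x,y,w,h:cv2.resize(im[y:y+h,x:x+w,::-1],(400,400*h//w),interpolation=cv2.INTER_CUBIC)
A=np.hstack([f(a,105,110,90,100),f(b,310,95,90,100)])
cv2.imwrite("pics/c1.png",A); print(A.shape)
E
```

```text
bar-x [ 419.2 -263.3   56. ]
bar+x [ 585.4 -273.1   44. ]
plateL [ 588.9 -240.1   80. ]
plateR [ 585.7 -302.1   80. ]
panelA [674.3 206.4 270. ]
panelB [578.6 212.9 270. ]
plain- [486.7 -45.9  44. ]
plain+ [604.4 -56.2  44. ]
base1 [705.5 323.2   3. ]
base2 [692.6 163.3   3. ]
base3 [557. 175.   3.]
base4 [568.7 333.1   3. ]
panelA [686.6 217.8 270. ]
panelB [583.8 225.  270. ]
plate1 [ 596.  -302.7   80. ]
plate2 [ 602.5 -245.7   80. ]
bar-x [ 421.6 -265.1   56. ]
(444, 800, 3)
```

View pics/c1.png

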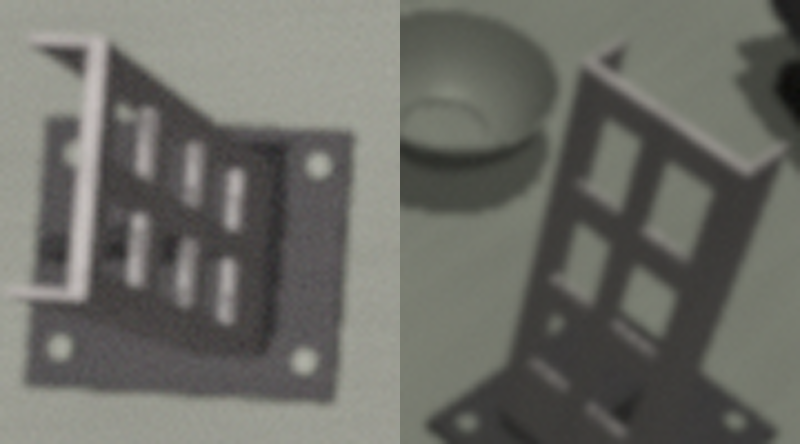

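The crop shows the panel's front face with its top slots. Left is from the top camera, with slots near (147,140) and (137,245); right is from the scene camera, with slots near (610,155) and (680,205). The upright faces -y, at a yaw of about 86°. I'll go over the bracket now for a wrist look.

Call:
{"op": "play_rows", "data": {
  "moves": [
    [[0, 0, -0.128, 0, 0, 0, 85], [0, 0, -0.128, 0, 0, 0, 85], [0, 0, -0.128, 0, 0, 0, 85], [0, 0, 0, -25.7, -53.5, 4, 85], [0, 0, 0, -25.7, -53.5, 4, 85], [0, 0, 0, -25.7, -53.5, 4, 85], [0, 0, 0, -25.7, -53.5, 4, 85], [0, 0, 0, -25.7, -53.5, 4, 85], [0, 0, 0, -25.7, -53.5, 4, 85], [0, 0, 0, -25.7, -53.5, 4, 85], [0, 0, 0, -25.7, -53.5, 4, 85], [0, 0, 0, -25.7, -53.5, 4, 85], [0, 0, 0, -25.7, -53.5, 4, 85], [0, 0, 0, -25.7, -53.5, 4, 85], [0, 0, 0, -25.7, -53.5, 4, 85], [0, 0, 0, -25.7, -53.5, 4, 85], [0, 0, 0, 0, 0, 0, 85], [0, 0, 0, 0, 0, 0, 85]]
  ]
}}

```text
time: 2.85
tool_pos: [503.2, -268.0, 189.8]
tcp_rot: [-0.112, -3.138, -0.002]
ft_force: [0.1, -0.2, -0.2]
finger_gap: 84.7
finger_force: 0.0
```

```bash
python3 - <<'E'
from h import *
from rig import robot
import cv2
s=robot.sense();im=eyes.camera("wrist");cv2.imwrite("pics/w1.png",cv2.resize(im[:,:,::-1],(768,576)))
print(s["time"],s["tool_pos"],s["tcp_rot"],eyes.find_in("wrist","bracket_mid")[:2])
E
```

```text
2.85 [ 503.21504984 -268.04785752  189.76834211] [-1.12099330e-01 -3.13831275e+00 -1.51729817e-03] [{'box': [259.9, 190.7, 65.7, 212.6], 'score': 0.82}]
```

View pics/w1.png

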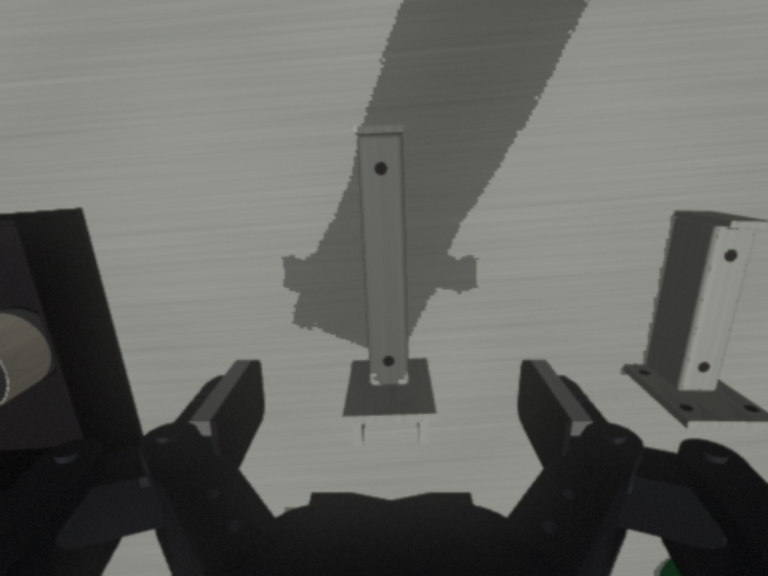

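The wrist view shows the bracket nearly centred. Its holes are at (380,168) and (388,361), the end stop at (380,130) and the plate's top edge at (344–436,414).

```bash
python3 - <<'E'
from h import *
from rig import robot
s=robot.sense();C=cam("wrist",s);k=1.5
P=lambda u,v,z:ray(C,(u+.5)/k-.5,(v+.5)/k-.5,z)
for n,u,v,z in [("hole-",380.5,168,44),("hole+",388.5,361,44),("end",380.5,128,56),("plateA",344,415,80),("plateB",436,413,80),("+end",389,384,44)]: print(n,np.round(P(u,v,z),1))
print("tool x",Ro.from_rotvec(s["tcp_rot"]).as_matrix()[:,0])
E
```

```text
hole- [ 436.6 -268.8   44. ]
hole+ [ 567.1 -273.3   44. ]
end [ 414.3 -266.8   56. ]
plateA [ 585.  -302.7   80. ]
plateB [ 587.6 -244.5   80. ]
+end [ 585.1 -274.3   44. ]
tool x [-9.97573669e-01  6.96185503e-02  1.80343027e-04]
```

Call:
{"op": "play_rows", "data": {
  "moves": [
    [[0, 0, -0.031, 2.5, -3, 0, 85], [0, 0, 0, 0, 0, 45, 85], [0, 0, 0, 0, 0, 45, 85], [0, 0, 0, 0, 0, 45, 85], [0, 0, 0, 0, 0, 30, 85], [0, 0, 0, 0, 0, 9, 85], [0, 0, 0, 0, 0, 0, 85], [0, 0, 0, 0, 0, 0, 20], [0, 0, 0, 0, 0, 0, 20], [0, 0, 0, 0, 0, 0, 20], [0, 0, 0, 0, 0, 0, 20], [0, 0, 0, 0, 0, 0, 20], [0, 0, 0, 0, 0, 0, 20], [0, 0, 0, 0, 0, 0, 20]]
  ],
  "squeeze": 80
}}

```text
time: 4.7
tool_pos: [501.6, -271.7, 17.3]
tcp_rot: [0.063, 3.139, -0.002]
ft_force: [-1.1, -1.3, 6.4]
finger_gap: 27.2
finger_force: 80.1
```

Call:
{"op": "play_rows", "data": {
  "moves": [
    [[0, 0, 0, 0, 0, -30, 20], [0, 0, 0, 0, 0, -60, 20], [0, 0, 0, 0, 0, -60, 20], [0, 0, 0, 0, 0, -20, 20], [0, 0, -0.17, 0, 0, 0, 20], [0, 0, -0.17, 0, 0, 0, 20], [0, 0, -0.17, 0, 0, 0, 20], [0, 0, -0.17, 0, 0, 0, 20], [0, 0, -0.17, 0, 0, 0, 20], [0, 0, -0.17, 0, 0, 0, 20], [0, 0, -0.17, 0, 0, 0, 20], [0, 0, -0.17, 0, 0, 0, 20], [0, 0, -0.172, 0, 0, 0, 20], [0, 0, 0, -55, -15, 0, 20], [0, 0, 0, -60, -16, 0, 20], [0, 0, 0, -60, -16, 0, 20], [0, 0, 0, -60, -16, 0, 20], [0, 0, 0, -60, -16, 0, 20], [0, 0, 0, -35, -12, 0, 20], [0, 0, 0, 0, 0, 0, 20]]
  ],
  "squeeze": 80
}}

```text
time: 7.2
tool_pos: [617.1, 54.1, 183.7]
tcp_rot: [2.136, -2.3, -0.004]
ft_force: [-0.8, -0.5, -5.3]
finger_gap: 27.1
finger_force: 80.0
```

```bash
python3 - <<'E'
from h import *
from rig import robot
import cv2
s=robot.sense();im=eyes.camera("wrist");b=eyes.camera("scene");t=eyes.camera("top")
f=lambda im,x,y,w,h:cv2.resize(im[y:y+h,x:x+w,::-1],(400,300),interpolation=cv2.INTER_CUBIC)
cv2.imwrite("pics/w2.png",np.vstack([np.hstack([f(im,0,0,512,384),f(im,128,192,256,192)]),np.hstack([f(b,240,60,200,150),f(t,90,90,200,150)])]))
print(s["time"],s["tool_pos"],s["tcp_rot"],s["ft_force"],s["wrist_torque"],s["finger_gap"])
E
```

```text
7.2 [617.11031343  54.06656395 183.74197218] [ 2.13633099 -2.29959809 -0.0044043 ] [-0.81948692 -0.53052168 -5.26225754] [-0.24184139  0.05007233  0.0488248 ] 27.113555172712314
```

View pics/w2.png

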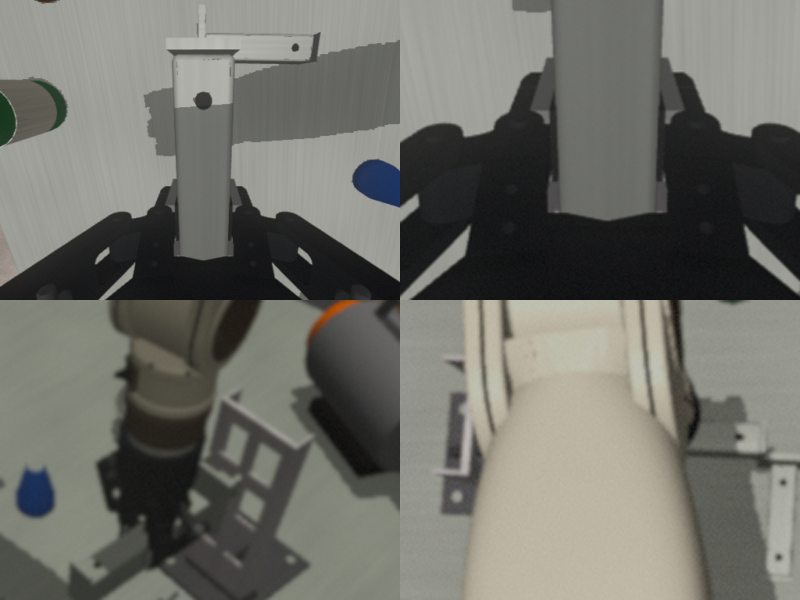

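The wrist tile shows the bracket held straight, with the end stop at the top. The panel is hidden behind the gripper, so I'll fit the panel pose from the first top and scene crops.

```bash
python3 - <<'E'
from h import *
from rig import robot
from scipy.optimize import least_squares
k=400/90
T=lambda u,v:((u+.5)/k-.5+105,(v+.5)/k-.5+110); S=lambda u,v:((u-400+.5)/k-.5+310,(v+.5)/k-.5+95)
# local: x into panel, y width (+y toward world -x), z rel. lower edge
obs=[("top",T(106,38),(0,-50,70)),("top",T(86,298),(0,50,70)),
("scene",S(583,62),(0,50,70)),("scene",S(745,172),(0,-50,70)),
("scene",S(595,196),(0,22,0)),("scene",S(665,250),(0,-22,0)),("scene",S(622,128),(0,22,50)),("scene",S(693,172),(0,-22,50))]
Cs={c:cam(c) for c in("top","scene")}
def W(p,l): 
    c,s=np.cos(p[3]),np.sin(p[3]);return np.array([p[0]+c*l[0]-s*l[1],p[1]+s*l[0]+c*l[1],p[2]+l[2]])
f=lambda p:np.concatenate([proj(Cs[c],W(p,l))-uv for c,uv,l in obs])
r=least_squares(f,[630,210,200,1.49],loss="soft_l1");print(np.round(r.x,3),np.degrees(r.x[3]),np.round(f(r.x),1))
r2=least_squares(lambda q:f([q[0],q[1],200,q[2]]),[630,210,1.49]);print("z fixed",np.round(r2.x,3),np.round(f([r2.x[0],r2.x[1],200,r2.x[2]]),1))
s=robot.sense();M=Ro.from_rotvec(s["tcp_rot"]).as_matrix()
print("tool yaw",np.degrees(np.arctan2(M[1,0],M[0,0])),M[:,2])
p=r2.x;print("delta in tool axes to seated tabs(91) xy:",np.round(M.T@(np.array([p[0]-91*np.cos(p[2]),p[1]-91*np.sin(p[2]),s["tool_pos"][2]])-s["tool_pos"]),1))
E
```

```text
[628.236 209.537 199.888   1.49 ] 85.3541047550491 [-0.7 -0.9 -1.  -0.7 -0.4  0.   0.4  0.4 -0.   0.9 -0.7 -0.3 -1.3 -0.8
 -1.3  0.3]
z fixed [628.36  209.508   1.491] [-0.8 -0.9 -0.9 -0.8 -0.4  0.   0.4  0.4  0.   0.9 -0.6 -0.3 -1.2 -0.8
 -1.2  0.3]
tool yaw -94.52438185689164 [-3.70135024e-03 -8.86618696e-04 -9.99992757e-01]
delta in tool axes to seated tabs(91) xy: [-68.8   0.7  -0.1]
```

Call:
{"op": "play_rows", "data": {
  "moves": [
    [[0, 0, 0, -25, 0.5, 0, 20], [0, 0, 0, -20, 0, 0, 20], [0, 0, 0, -12, 0, 0, 20], [0, 0, 0, -4, 0, 0, 20], [0, 0, 0, -3, 0, 0, 20], [0, 0, 0, 0, 0, 0, 20]]
  ]
}}

```text
time: 8.1
tool_pos: [622.1, 114.4, 186.3]
tcp_rot: [2.132, -2.307, 0.0]
ft_force: [1.2, -0.8, -5.8]
finger_gap: 27.0
finger_force: 80.0
```

```bash
python3 - <<'E'
from h import *
from rig import robot
import cv2
s=robot.sense();b=eyes.camera("scene")
cv2.imwrite("pics/s3.png",cv2.resize(b[70:220,240:440,::-1],(800,600),interpolation=cv2.INTER_CUBIC))
print(s["time"],s["tool_pos"],s["ft_force"])
E
```

```text
8.1 [622.14882982 114.3578305  186.31067376] [ 1.20813572 -0.75653039 -5.84483565]
```

View pics/s3.png

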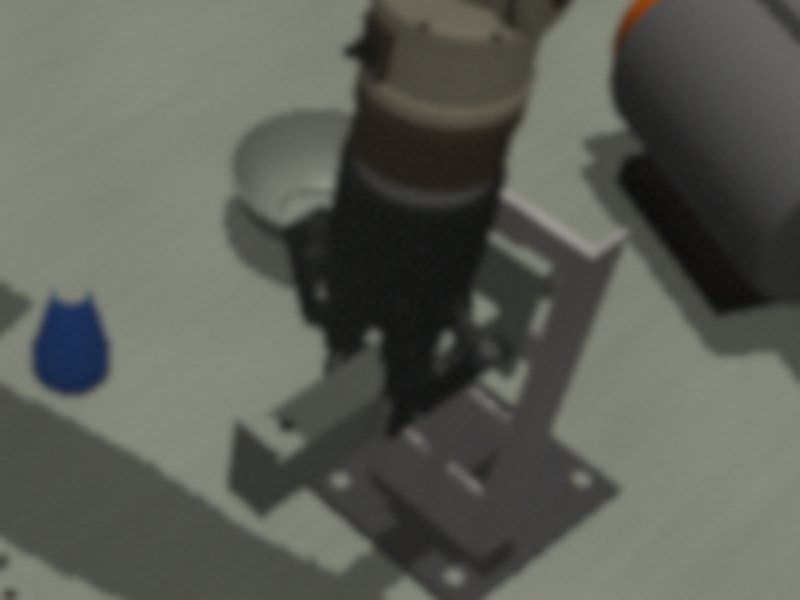

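The plate is right at the panel, around (520,290), with the tabs in the top slots and no contact force. Continue to light contact.

Call:
{"op": "play_rows", "data": {
  "moves": [
    [[0, 0, 0, -2, 0, 0, 20], [0, 0, 0, -1.5, 0, 0, 20], [0, 0, 0, -1, 0, 0, 20], [0, 0, 0, 0, 0, 0, 20]]
  ]
}}

```text
time: 8.65
tool_pos: [622.3, 116.7, 186.3]
tcp_rot: [2.128, -2.307, 0.004]
ft_force: [-0.8, -7.1, -4.1]
finger_gap: 27.1
finger_force: 80.1
```

Call:
{"op": "play_rows", "data": {
  "moves": [
    [[0, 0, 0, 1.5, 0, 4, 20], [0, 0, 0, 0, 0, 4, 20], [0, 0, 0, 0, 0, 4, 20], [0, 0, 0, 0, 0, 3, 20], [0, 0, 0, 0, 0, 0, 20]]
  ]
}}

```text
time: 9.28
tool_pos: [622.5, 116.7, 171.0]
tcp_rot: [2.131, -2.307, 0.002]
ft_force: [0.8, -4.1, -3.4]
finger_gap: 27.1
finger_force: 80.2
```

Call:
{"op": "play_rows", "data": {
  "moves": [
    [[0, 0, 0, 0, 0, 3, 20], [0, 0, 0, 0, 0, 3, 20], [0, 0, 0, 0, 0, 3, 20], [0, 0, 0, 0, 0, 0, 20]]
  ]
}}

```text
time: 9.78
tool_pos: [622.6, 116.7, 162.1]
tcp_rot: [2.13, -2.308, 0.002]
ft_force: [0.2, -5.4, -3.9]
finger_gap: 27.4
finger_force: 80.3
```

Necks are about 5 mm above the edge; continue with small steps.

Call:
{"op": "play_rows", "data": {
  "moves": [
    [[0, 0, 0, 0, 0, 2, 20], [0, 0, 0, 0, 0, 2, 20], [0, 0, 0, 0, 0, 1, 20], [0, 0, 0, 0, 0, 0, 20]]
  ]
}}

```text
time: 10.28
tool_pos: [622.7, 116.7, 157.4]
tcp_rot: [2.131, -2.308, 0.002]
ft_force: [-0.4, -6.4, -2.5]
finger_gap: 27.5
finger_force: 80.3
```

Call:
{"op": "play_rows", "data": {
  "moves": [
    [[0, 0, 0, 0, 0, 1.5, 20], [0, 0, 0, 0, 0, 1.5, 20], [0, 0, 0, 0, 0, 0, 20]]
  ]
}}

```text
time: 10.65
tool_pos: [623.0, 116.7, 156.8]
tcp_rot: [-2.131, 2.306, -0.004]
ft_force: [-3.1, -8.0, 5.3]
finger_gap: 27.0
finger_force: 81.6
```

Call:
{"op": "play_rows", "data": {
  "moves": [
    [[0, 0, 0, 0, 0, 2, 20], [0, 0, 0, 0, 0, 2, 20], [0, 0, 0, 0, 0, 2, 20], [0, 0, 0, 0, 0, 0, 20]]
  ]
}}

```text
time: 11.15
tool_pos: [623.2, 115.8, 151.7]
tcp_rot: [-2.13, 2.307, -0.007]
ft_force: [-3.6, -10.0, 10.3]
finger_gap: 26.8
finger_force: 82.0
```

```bash
python3 - <<'E'
from h import *
from rig import robot
import cv2
im=eyes.camera("wrist");b=eyes.camera("scene")
cv2.imwrite("pics/s4.png",np.hstack([cv2.resize(im[:,:,::-1],(400,300)),cv2.resize(b[80:200,270:430,::-1],(400,300),interpolation=cv2.INTER_CUBIC)]))
print(robot.sense()["wrist_torque"])
E
```

```text
[-1.13523338  0.81366265  0.33462031]
```

View pics/s4.png

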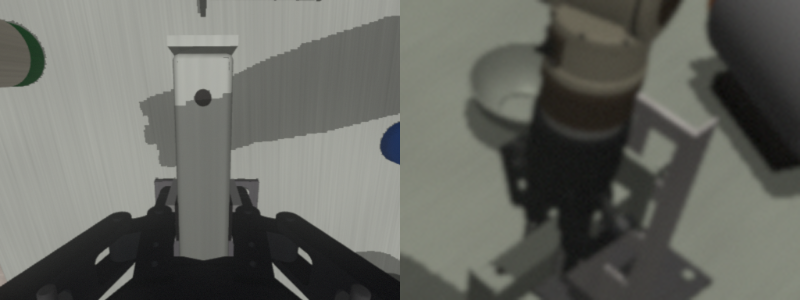

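The bracket still sits straight in the grip (end stop at (203,45), hole at (203,97)). Its plate is against the panel in the scene tile. Press a little more to see whether it's bottomed.

Call:
{"op": "play_rows", "data": {
  "moves": [
    [[0, 0, 0, 0, 0, 2, 20], [0, 0, 0, 0, 0, 2, 20], [0, 0, 0, 0, 0, 0, 20]]
  ]
}}

```text
time: 11.62
tool_pos: [623.3, 115.2, 147.3]
tcp_rot: [-2.13, 2.308, -0.008]
ft_force: [-3.3, -11.2, 7.9]
finger_gap: 27.1
finger_force: 81.7
```

```bash
python3 - <<'E'
from h import *
from rig import robot
import cv2
s=robot.sense();print(s["wrist_torque"],s["ft_force"])
im=eyes.camera("wrist");t=eyes.camera("top")
cv2.imwrite("pics/w5.png",np.hstack([cv2.resize(im[20:340,130:390,::-1],(400,492)),cv2.resize(t[100:223,100:200,::-1],(400,492),interpolation=cv2.INTER_CUBIC)]))
E
```

```text
[-1.4638874   0.68154959  0.16830108] [ -3.29976927 -11.18087739   7.87135172]
```

View pics/w5.png

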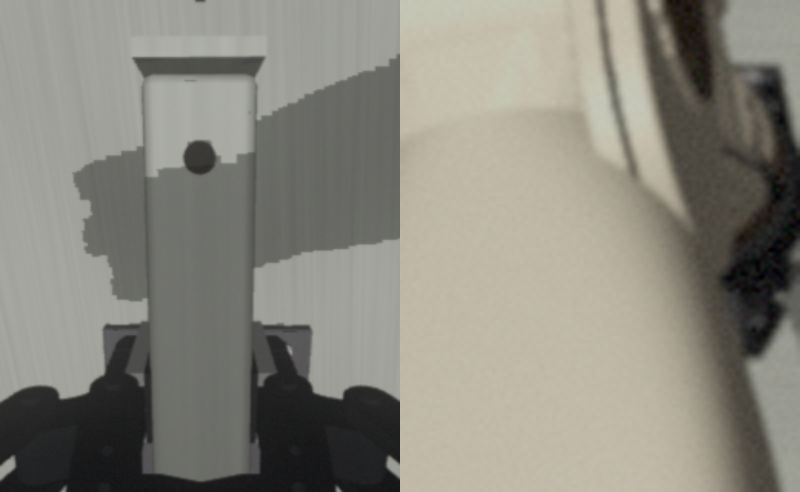

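The end stop (132–267, row 50) looks slightly lower relative to the gripper, so the bracket is drooping about the slot edge after bottoming at the predicted height. Release and rise.

Call:
{"op": "play_rows", "data": {
  "moves": [
    [[0, 0, 0, 0, 0, 0, 30], [0, 0, 0, 0, 0, 0, 40], [0, 0, 0, 0, 0, 0, 60], [0, 0, 0, 0, 0, 0, 70], [0, 0, 0, 0, 0, 0, 70], [0, 0, 0, 0, 0, 0, 70], [0, 0, 0, 0, 0, -20, 70], [0, 0, 0, 0, 0, -40, 70], [0, 0, 0, 0, 0, -40, 70], [0, 0, 0, 0, 0, -40, 70], [0, 0, 0, 30, 0, -20, 70], [0, 0, 0, 50, 0, 0, 70], [0, 0, 0, 60, 0, 0, 70], [0, 0, 0, 60, 0, 0, 70], [0, 0, 0, 50, 0, 0, 70], [0, 0, 0, 0, 0, 0, 70]]
  ]
}}

```text
time: 13.72
tool_pos: [602.1, -135.6, 304.1]
tcp_rot: [2.125, -2.313, 0.0]
ft_force: [0.7, -0.1, 0.1]
finger_gap: 69.8
finger_force: 0.0
```

```bash
python3 - <<'E'
from h import *
from rig import robot
import cv2
s=robot.sense();print(s["time"],s["tool_pos"],s["ft_force"])
a=eyes.camera("top");b=eyes.camera("scene")
f=lambda im,x,y,w,h:cv2.resize(im[y:y+h,x:x+w,::-1],(400,400*h//w),interpolation=cv2.INTER_CUBIC)
cv2.imwrite("pics/c6.png",np.hstack([f(a,105,80,120,160),f(b,290,95,120,160)]))
# predicted tab/plate pixels if home with droop d
p=np.array([628.4,209.5,200,1.491]);c,sn=np.cos(p[3]),np.sin(p[3])
for cn,ox,oy in(("top",105,80),("scene",290,95)):
    C=cam(cn);k=400/120
    for d in(0,5):
        for n,l in(("end top",(-176,0,-26)),("plateTopL",(-6,30,20)),("plateTopR",(-6,-30,20)),("neckL back",(24,22,12)),("neckR back",(24,-22,12))):
            t=np.radians(d);x=l[0]*np.cos(t)-0*l[2]+l[2]*np.sin(t);z=l[2]*np.cos(t)+l[0]*np.sin(t);y=l[1]
            uv=proj(C,(p[0]+c*x-sn*y,p[1]+sn*x+c*y,p[2]+z));print(cn,d,n,np.round((uv-[ox,oy]+.5)*k-.5+[400*(cn=="scene"),0]))
E
```

```text
13.725 [ 602.07324955 -135.55301272  304.08733489] [ 0.68475354 -0.05608713  0.11369606]
top 0 end top [433. 268.]
top 0 plateTopL [107. 295.]
top 0 plateTopR [115. 185.]
top 0 neckL back [ 58. 280.]
top 0 neckR back [ 64. 200.]
top 5 end top [438. 272.]
top 5 plateTopL [104. 295.]
top 5 plateTopR [112. 185.]
top 5 neckL back [ 55. 279.]
top 5 neckR back [ 61. 199.]
scene 0 end top [442. 323.]
scene 0 plateTopL [604. 125.]
scene 0 plateTopR [674. 176.]
scene 0 neckL back [641. 121.]
scene 0 neckR back [692. 157.]
scene 5 end top [437. 339.]
scene 5 plateTopL [606. 125.]
scene 5 plateTopR [676. 175.]
scene 5 neckL back [642. 118.]
scene 5 neckR back [693. 154.]
```

View pics/c6.png

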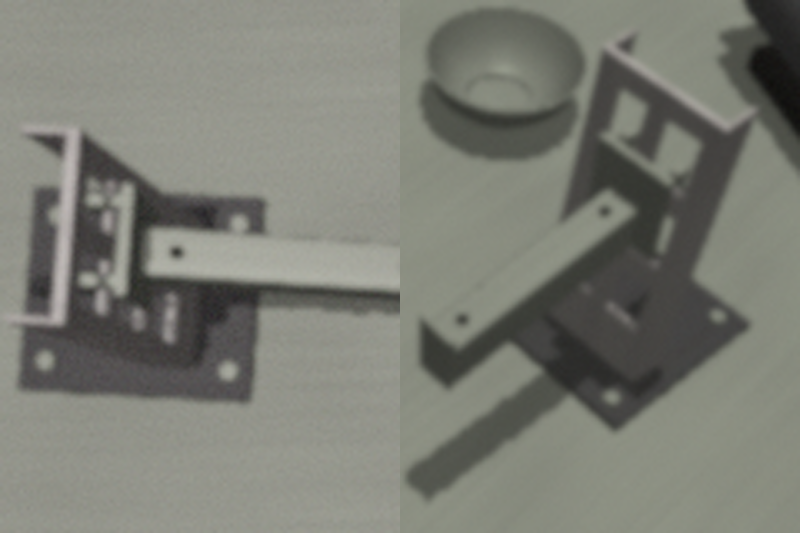

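The bracket hangs by itself: the top tile shows its plate at about (125,240) with the tabs through the slots, and the scene tile shows the bar drooping. I'll triangulate the plate to check it's fully home.

```bash
python3 - <<'E'
from h import *
from scipy.optimize import least_squares
k=400/120
T=lambda u,v:np.array(((u+.5)/k-.5+105,(v+.5)/k-.5+80)); S=lambda u,v:np.array(((u-400+.5)/k-.5+290,(v+.5)/k-.5+95))
Cs={c:cam(c) for c in("top","scene")}
p=np.array([628.4,209.5,200,1.491]);c,s=np.cos(p[3]),np.sin(p[3])
# bracket params: a (outward shift of tabs point), y, h (neck underside above edge), droop t, yaw g
def W(q,l):
    t=q[3];x=l[0]*np.cos(t)-l[2]*np.sin(t);z=l[2]*np.cos(t)+l[0]*np.sin(t);y=l[1]
    X=x*np.cos(q[4])-y*np.sin(q[4])-q[0];Y=x*np.sin(q[4])+y*np.cos(q[4])+q[1]
    return np.array([p[0]+c*X-s*Y,p[1]+s*X+c*Y,p[2]+z+q[2]])
obs=[("top",T(134,184),(-6,-30,20)),("top",T(125,295),(-6,30,20)),("scene",S(602,135),(-6,30,20)),("scene",S(671,187),(-6,-30,20)),
("top",T(176,252),(-26,0,-16)),("scene",S(605,211),(-26,0,-16)),("scene",S(462,319),(-156,0,-16)),("scene",S(420,317),(-176,14,-4)),]
f=lambda q:np.concatenate([proj(Cs[a],W(q,l))-uv for a,uv,l in obs])
r=least_squares(f,[0,0,0,.05,0],loss="soft_l1");print(np.round(r.x,3),np.degrees(r.x[3:]),np.round(f(r.x),1))
E
```

```text
[ 5.961 -2.257 -1.71   0.131 -0.012] [ 7.47927189 -0.67206489] [-0.3 -0.4 -0.5 -0.7 -1.4  0.1 -1.3 -0.1 -0.5 -0.3 -0.4  0.2 -0.5  0.7
  0.6 -0.6]
```

Neck underside is level with the slot edge (-1.7 mm, about ±2), with the plate 6 mm out and drooping: home. Robot is clear.

```bash
python3 -c "
from rig import job
print(job.close_job())"
```

```text
the job is handed in; nothing more can be done
None
```

The hook-tab bracket now hangs by itself in the top pair of slots, drooping about 7°, with the hooks measured fully home to within about 2 mm; the plain bracket was left untouched, and I handed the job in at about 14 s.

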